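# Stop the film scanner and unscrew the clamp cap from the full roll

## Task

First stop the film scanner: set its run lever straight upright, in line with the red stop mark in the middle of its slot. Then unscrew the knurled clamp cap from the spindle that carries the full roll of film (one of the two spindles has a left-hand thread and nobody remembers which, so try the cap both ways to find out), lift it off, and finish with the cap still held in the gripper above the roll, a few centimetres clear of the spindle. Leave the roll on its spindle, and the bare core with its cap and the other things on the bench where they are.

Things in the scene. Friction and masses are not known exactly. Their poses are not given: they have to be found in the camera images.
- scanner: Black flat-deck film scanner, 270 (x) x 440 (y) mm, deck 80 mm above the bench, fixed. Origin: centre of its underside; +x to its back (white rollers, lens, gate: up to 38 mm above the deck), -x to its front with the run lever, +y to its left, z up. The two spindles stand at x +20, y +105 and -105 mm, tips 128 mm above the bench; either may carry the full roll.
- run_lever (a joint): Run lever near the scanner's front edge, turning about the scanner's x axis. 0 = straight upright (stop), positive = leaning to the scanner's -y side, in rad; it starts running, at 0.40 to 0.85; range -0.9 to 0.9. It needs about 2 N at the knob and stays where it is left.
- lever_knob (a point): Centre of the lever's red ball knob, 22 mm across, 58 mm from the pivot on a 6.4 mm steel rod.
- lever_pivot (a point): Pivot of the run lever, in the slot 4 mm above the deck, at the scanner's x -102, y 0.
- film_roll: Full roll on its spindle: dark brown film pack 120 mm across on a yellow core (76 mm, 27 mm hole) and an aluminium flange 126 mm across; loose, 400 g. Origin: centre of its underside, on the spindle's axis; the core's top is 20 mm above it, the film's top 19 mm, the spindle's tip 40 mm. It may turn a little with the cap.
- roll_cap: Cap to remove: knurled steel, 42 mm across, 32 mm tall, about 220 g, dark disc and white dot on top; loose, sitting on the full roll's core. Origin: centre of its underside, z up. Hollow, over a 20 mm threaded post. Thread hand unknown: the wrong way it stops within 0.1 rad (holds to 1 N m); the right way it turns easily, climbs about 1 mm and lifts straight off from 1.25 to 1.75 rad.
- bare_core: Empty yellow core, 76 mm across and 20 mm high, on a plain aluminium flange 126 mm across, on the other spindle; its origin is the centre of its underside. To be left alone.
- bare_cap: The like cap on the bare core's spindle, 42 mm across, 32 mm tall; origin: centre of its underside. To be left screwed on.
- film_can: Closed steel film can, 140 mm across, 27 mm high, on the bench left of the scanner; origin: centre of its underside.
- cleaner: Blue plastic bottle with white cap, 50 mm across, 130 mm high, on the bench right of the scanner; origin: centre of its underside.
- loupe: Black magnifier, 42 mm across, 40 mm high, on the bench to the front right of the scanner; origin: centre of its underside.

How it is judged:
By the outcome, as a careful person would: the job done as asked, in the order asked, and still so for the second after the job is handed in, while the arm keeps its last pose, push and grip.
It also fails if it takes over 58 s, if anything falls off the work surface, if the arm or the gripper's body presses on something with over 40 N, if the wrist force passes 120 N, or if a joint passes its speed limit or range.

## Robot

A 6-joint arm with a two-finger parallel gripper is mounted at the origin on the work surface. World frame = base frame: x ahead of the robot, y to its left, z up, the work surface at z = 0. Lengths are in m, angles in degrees, forces in N, time in s.
With the tool pointing down it reaches from about 0.4 to 0.825 m from the base axis. Payload 7 kg.
Tool frame: the origin (TCP) lies on the centre line of the jaws, within the pads' length; the fingertips stand 22 mm ahead of it and the grasp point (between the pads) lies 3 mm ahead of it; z points along the fingers, y is the line along which they close (so a half turn about z gives the same grasp; the last joint's range is limited). The gripper opens to 88 mm and grips with 3 to 60 N. Pads are 19 mm wide; open, the fingers measure 130 mm over their backs; the gripper's body (78 mm by 193 mm) begins 47 mm behind the grasp point.
Start: joints at [-54.368, 20.546, 0.682, 0, -70.136, -16.507], TCP at [0.221, -0.638, 0.249] pointing down, gripper open.
Joint ranges: [-176.03, 176.03], [-82.01, 121.73], [-58.28, 71.71], [-173.87, 95.51], [-174.79, -0.11], [-173.66, 173.66]. Speed limits (degrees/s): [136.94, 136.94, 172.46, 180, 180, 180].

## Interface

Orientations are given as [roll, pitch, yaw] about the fixed x, y, z axes, in that order (R = Rz(yaw) Ry(pitch) Rx(roll)).
In Python, from plant import get_state, cams, r gives the robot as it stands.
- The arm moves only by the tool apply_moves, never from a script. Its argument "targets" is a list of rows, each an object with "dp": the shift along the world's x, y, z in m, a list of three; "yaw": the turn about the world's z in degrees. In form: [{"dp": [x, y, z], "yaw": yaw}, ...]. A call has 1 to 20 rows; each row is the pose to reach, as a shift and turn from the pose commanded when the call began; what a row does not reach only later rows make up. A row lasts 1/12 s, in which the tool goes at most 41.7 mm and 7.16 degrees, less where a joint would pass 70% of its speed; a pose out of reach is approached as far as the arm can. A call with a gripper value outside its range is refused whole. "grip" is the gripper command: -1 is fully open, 1 is shut, values between are in proportion, set as the call begins (left out, the last holds). The fingers move at their own pace and stop on an object; "squeeze" is the grip in N (left out, the last holds). Time passes only in rows, so rows that repeat a pose let the fingers close. It gives the time, the measured TCP pose, the force, the opening and the grip force at its end, in the units of the state.
- get_state(): the state, without advancing time (a new reading comes with each control period).
- cams.capture(name): name is "scene" or "side" or "wrist"; returns a dict with "image" (400x640x3 uint8, red, green, blue), "range_z" (400x640 float32, m along the optical axis (not along the pixel's ray), 0 where there is no reading), "fx", "fy", "cx", "cy" (pixels), "R" (3x3) and "t" (3): a world point X has camera coordinates R X + t; the wrist camera has in their place "T_tool_cam" (4x4, takes a point from camera to tool coordinates, whose origin is the TCP and whose axes are the flange's). Camera axes: x right, y down, z forward; pixel columns grow to the right and rows downward; lengths in m; the calibration is good to about 2 mm. A picture is of the moment at which its call begins: read the wrist's pose just before it.
- r.close_job(): hands the job in; it is judged then, once.
The state is a dict: "time_s": time; "joints": joint angles; "qd": joint speeds; "joint_torque": joint torques, N m; "tcp_pos": TCP position; "eef_rot": TCP orientation; "contact_force": force on the tool from outside, world axes, zero at the start; "moment": the same for the moment, N m; "gripper_width": finger opening in m; "gripper_force": force on a finger pad.
Only numpy, scipy, OpenCV 4.12 (cv2) and the standard library are available. Lean on these libraries where they do the work, as an engineer would, in place of code of your own. Each camera call takes 0.05 s, during which the arm holds its last target. There are 200 camera calls.

## Working session

There is one attempt and no reset: what is moved stays moved. The work goes in short steps, Python scripts to look and compute and a tool call to move; the robot and the scene stay as the last step left them, time stands still between calls to the robot, and variables do not carry over. Pictures are saved under pics/ and viewed, at most 10 in all, crops included, and the job is handed in when it is done.

Besides the shell and the picture viewer there is one more tool, called after ">>>" as name(argument=value, ...), one argument or row to a line, values as JSON. apply_moves: Moves the arm, as the interface text tells. Its arguments: {"type":"object","properties":{"targets":{"type":"array","items":{"type":"object","properties":{"dp":{"type":"array","items":{"type":"number"}},"yaw":{"type":"number"}}}},"grip":{"type":"number"},"squeeze":{"type":"number"}},"required":["targets"]}

```bash
mkdir -p pics; cat > h.py <<'E'
import numpy as np, cv2
from plant import get_state, cams, r
def cap(n,f=None):
    d=cams.capture(n)
    if f: cv2.imwrite('pics/'+f,d['image'][:,:,::-1])
    return d
def cloud(d,M=None):
    z=d['range_z'];v,u=np.mgrid[:z.shape[0],:z.shape[1]]
    P=np.dstack([(u-d['cx'])/d['fx']*z,(v-d['cy'])/d['fy']*z,z])
    if M is not None: W=P@M[:3,:3].T+M[:3,3]
    else: W=(P-d['t'])@d['R']
    W[z==0]=np.nan
    return W
E
python3 - <<'E'
from h import *
d=cap('scene','a.png');e=cap('side','b.png')
np.savez('s0.npz',sc=cloud(d),si=cloud(e),a=d['image'],b=e['image'])
print(get_state())
for q in(d,e):print(-q['R'].T@q['t'],q['R'][2],q['fx'])
E
```

```text
{'time_s': 0.1, 'joints': array([-5.43675544e+01,  2.05842992e+01,  6.39550796e-01, -1.68558920e-02,
       -7.01364061e+01, -1.65064230e+01]), 'qd': array([-0.13597187, -0.0990932 ,  0.09647217,  0.11463597,  0.09167344,
        0.06635585]), 'joint_torque': array([ 4.32080069e-04, -5.84161878e+01,  2.93750685e+01,  7.01543033e+00,
        1.01429559e-02, -8.60570026e-05]), 'tcp_pos': array([ 0.22099633, -0.63736957,  0.24775736]), 'eef_rot': array([ 1.79917687e+02, -7.86615078e-03, -1.60879710e+02]), 'contact_force': array([ 0.39616386, -0.06284895,  0.66442802]), 'moment': array([ 0.04981001, -0.01775887,  0.0406284 ]), 'gripper_force': 0.0, 'gripper_width': 0.08733010226478718}
[ 1.4349327  -0.00688884  0.76480895] [-0.8039488   0.02844002 -0.5940181 ] 477.4207957053522
[0.44225819 0.84280204 0.7989087 ] [ 0.09766023 -0.77171094 -0.62843034] 435.87410467855835
```

View pics/a.png

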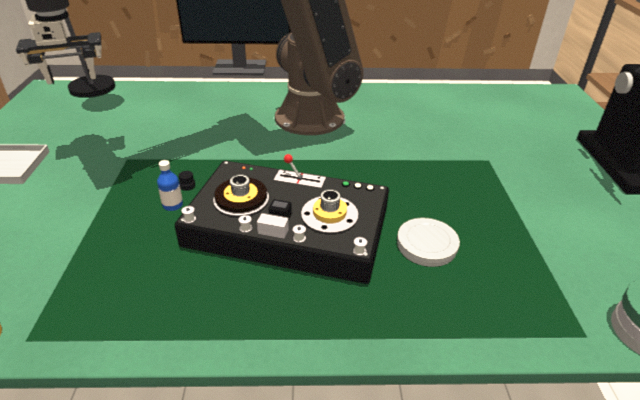

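View pics/b.png

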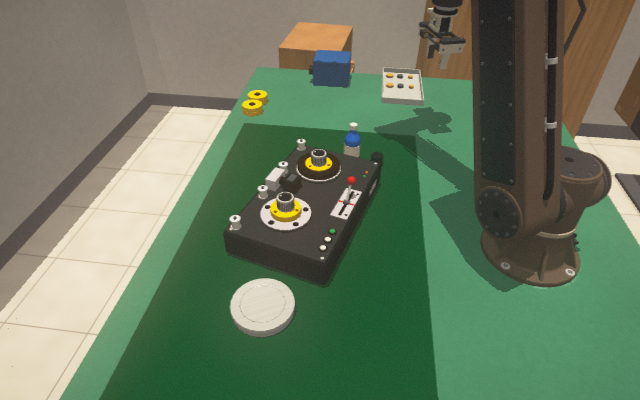

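The full roll (dark pack) is on the robot's right spindle: scene (241,190), side (318,163). The red knob is at scene (288,158) and side (352,181), leaning to −y. The bare core is at scene (330,210).

```bash
python3 - <<'E'
from h import *
s=np.load('s0.npz')
for c,im in(('sc','a'),('si','b')):
    W=s[c];I=s[im].astype(int)
    ok=(W[...,0]>.3)&(W[...,0]<.95)&(abs(W[...,1])<.45)
    red=ok&(I[...,0]>130)&(I[...,1]<60)&(I[...,2]<60)&(W[...,2]>.11)
    print(c,'knob',red.sum(),np.nanmedian(W[red],0),np.ptp(W[red],0))
    h=ok&(W[...,2]>.132)&(W[...,2]<.147)
    n,l,st,ce=cv2.connectedComponentsWithStats(h.astype(np.uint8))
    for i in range(1,n):
        if st[i,4]>15:
            p=W[l==i];print(st[i,4],ce[i].round(),((p.max(0)+p.min(0))/2).round(4),np.ptp(p,axis=0).round(3),np.median(p[:,2]).round(4))
    yl=ok&(I[...,0]>150)&(I[...,1]>110)&(I[...,2]<70)&(W[...,2]>.09)
    n,l,st,ce=cv2.connectedComponentsWithStats(yl.astype(np.uint8))
    for i in range(1,n):
        if st[i,4]>30:
            p=W[l==i];print('Y',st[i,4],ce[i].round(),((p.max(0)+p.min(0))/2).round(4),np.ptp(p,axis=0).round(3),np.median(p[:,2]).round(4))
    dk=ok&(W[...,2]>.074)&(W[...,2]<.086)
    p=W[dk][:,:2].astype(np.float32); print('deck',cv2.minAreaRect(p))
E
```

```text
sc knob 22 [ 0.46947928 -0.05120895  0.13697599] [0.00937644 0.01450577 0.01125885]
57 [288. 158.] [ 0.4646 -0.0513  0.139 ] [0.021 0.02  0.014] 0.1396
212 [240. 182.] [ 0.5588 -0.1564  0.1375] [0.044 0.041 0.011] 0.1398
232 [330. 197.] [0.6158 0.0453 0.1378] [0.041 0.041 0.012] 0.1399
Y 113 [329. 218.] [0.64   0.0433 0.1008] [0.028 0.067 0.015] 0.1012
deck ((0.5537424087524414, -0.10371971130371094), (0.5488998293876648, 0.27425795793533325), 74.68946838378906)
si knob 38 [ 0.46136256 -0.04752445  0.14122795] [0.01816504 0.01725469 0.01339045]
137 [318. 154.] [ 0.5583 -0.1576  0.1381] [0.041 0.045 0.012] 0.1403
51 [351. 180.] [ 0.4615 -0.0484  0.14  ] [0.02  0.017 0.014] 0.1409
195 [285. 198.] [0.6137 0.044  0.1385] [0.042 0.044 0.012] 0.1401
Y 187 [318. 165.] [ 0.5595 -0.1548  0.1163] [0.074 0.068 0.024] 0.1082
Y 288 [285. 211.] [0.6173 0.0496 0.1097] [0.08  0.069 0.038] 0.1081
deck ((0.5538263916969299, -0.09713274240493774), (0.5388854146003723, 0.26960620284080505), 74.73173522949219)
```

>>> apply_moves(
  targets=[
    {"dp": [0.03, 0.04, 0.01], "yaw": -3},
    {"dp": [0.2415, 0.588, 0.0], "yaw": -34.6},
    {"dp": [0.2415, 0.588, 0.0], "yaw": -34.6},
    {"dp": [0.2415, 0.588, 0.0], "yaw": -34.6},
    {"dp": [0.2415, 0.588, 0.0], "yaw": -34.6},
    {"dp": [0.2415, 0.588, 0.0], "yaw": -34.6},
    {"dp": [0.2415, 0.588, 0.0], "yaw": -34.6},
    {"dp": [0.2415, 0.588, 0.0], "yaw": -34.6},
    {"dp": [0.2415, 0.588, 0.0], "yaw": -34.6},
    {"dp": [0.2415, 0.588, 0.0], "yaw": -34.6},
    {"dp": [0.2415, 0.588, 0.0], "yaw": -34.6},
    {"dp": [0.2415, 0.588, 0.0], "yaw": -34.6},
    {"dp": [0.2415, 0.588, 0.0], "yaw": -34.6},
    {"dp": [0.2415, 0.588, 0.0], "yaw": -34.6},
    {"dp": [0.2415, 0.588, 0.0], "yaw": -34.6},
    {"dp": [0.2415, 0.588, 0.0], "yaw": -34.6},
    {"dp": [0.2415, 0.588, 0.0], "yaw": -34.6},
    {"dp": [0.2415, 0.588, 0.0], "yaw": -34.6},
    {"dp": [0.2415, 0.588, 0.0], "yaw": -34.6},
    {"dp": [0.2415, 0.588, 0.0], "yaw": -34.6},
  ],
)

```text
time_s: 1.77
tcp_pos: [0.4622, -0.0504, 0.2484]
eef_rot: [-180.0, -0.0, 164.5]
contact_force: [-0.4, -0.9, -0.3]
gripper_width: 0.0877
gripper_force: 0.0
```

```bash
cat >> h.py <<'E'
from scipy.spatial.transform import Rotation as Ro
def tool(s):
    M=np.eye(4);M[:3,:3]=Ro.from_euler('xyz',s['eef_rot'],degrees=True).as_matrix();M[:3,3]=s['tcp_pos'];return M
E
python3 - <<'E'
from h import *
s=get_state();print(s['tcp_pos'],s['eef_rot'],s['joints'],s['contact_force'])
d=cap('wrist','w1.png');W=cloud(d,tool(s)@d['T_tool_cam']);I=d['image'].astype(int)
red=(I[...,0]>110)&(I[...,1]<60)&(I[...,2]<60)&(W[...,2]>.11)
p=W[red];print(red.sum(),np.median(p,0),(p.min(0)+p.max(0))/2,np.ptp(p,axis=0),np.argwhere(red).mean(0))
red=(I[...,0]>110)&(I[...,1]<60)&(I[...,2]<60)&(abs(W[...,2]-.082)<.01)
print('mark',red.sum(),np.median(W[red],0),np.argwhere(red).mean(0))
h=(W[...,2]>.135)&(W[...,2]<.146)
n,l,st,ce=cv2.connectedComponentsWithStats(h.astype(np.uint8))
for i in range(1,n):
    if st[i,4]>40:
        p=W[l==i];print(st[i,4],ce[i].round(),((p.max(0)+p.min(0))/2).round(4),np.ptp(p,axis=0).round(3))
E
```

```text
[ 0.46220107 -0.05042541  0.24844019] [-1.79991246e+02 -1.90158670e-02  1.64476488e+02] [ 1.81344449e+01  3.33755677e-01 -2.46624147e+01 -3.58842714e-03
 -6.50245095e+01 -1.23656440e+02] [-0.42718607 -0.86753109 -0.25158763]
437 [ 0.45772885 -0.05166833  0.14236752] [ 0.45892589 -0.0522663   0.13904763] [0.01823375 0.0178944  0.01569515] [201.50800915 316.11899314]
mark 7 [ 0.46361221 -0.05419023  0.08187886] [187.71428571 315.57142857]
611 [315. 202.] [ 0.46   -0.0532  0.1405] [0.021 0.021 0.011]
1483 [229. 337.] [ 0.5582 -0.159   0.1386] [0.041 0.042 0.007]
```

View pics/w1.png

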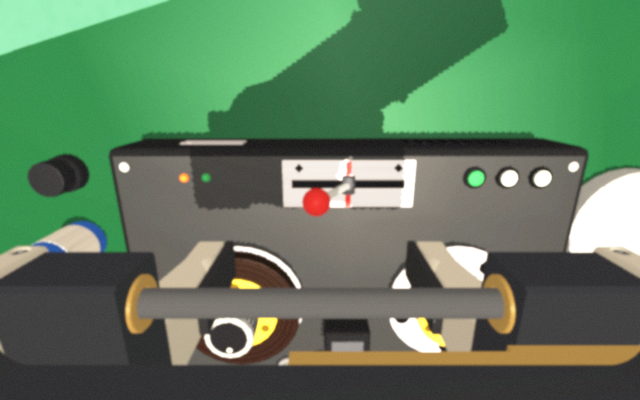

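The wrist picture shows the knob at (316,202), the slot centre and stop marks near (348,184), and the full roll's cap at (230,335). Descending on the knob with the jaws closing along the lever's swing.

>>> apply_moves(
  targets=[
    {"dp": [-0.001, -0.002, -0.035], "yaw": 0},
    {"dp": [-0.001, -0.002, -0.07], "yaw": 0},
    {"dp": [-0.001, -0.002, -0.1], "yaw": 0},
    {"dp": [-0.001, -0.002, -0.11], "yaw": 0},
    {"dp": [-0.001, -0.002, -0.11], "yaw": 0},
  ],
)

```text
time_s: 2.23
tcp_pos: [0.4594, -0.0531, 0.1359]
eef_rot: [-179.9, -0.3, 164.4]
contact_force: [-0.7, 0.7, -0.6]
gripper_width: 0.0875
gripper_force: 0.0
```

>>> apply_moves(
  targets=[
    {"dp": [0, 0, 0]},
    {"dp": [0, 0, 0]},
    {"dp": [0, 0, 0]},
    {"dp": [0, 0, 0]},
    {"dp": [0, 0, 0]},
    {"dp": [0, 0, 0]},
    {"dp": [0, 0, 0]},
    {"dp": [0, 0, 0]},
  ],
  grip=1,
  squeeze=12,
)

```text
$.targets[0]: bad value
```

>>> apply_moves(
  targets=[
    {"dp": [0, 0, 0], "yaw": 0},
    {"dp": [0, 0, 0], "yaw": 0},
    {"dp": [0, 0, 0], "yaw": 0},
    {"dp": [0, 0, 0], "yaw": 0},
    {"dp": [0, 0, 0], "yaw": 0},
    {"dp": [0, 0, 0], "yaw": 0},
    {"dp": [0, 0, 0], "yaw": 0},
    {"dp": [0, 0, 0], "yaw": 0},
  ],
  grip=1,
  squeeze=12,
)

```text
time_s: 2.9
tcp_pos: [0.4617, -0.0517, 0.1387]
eef_rot: [180.0, 0.0, 164.5]
contact_force: [-0.1, -0.8, 0.0]
gripper_width: 0.04
gripper_force: 0.0
```

>>> apply_moves(
  targets=[
    {"dp": [0, 0, 0], "yaw": 0},
    {"dp": [0, 0, 0], "yaw": 0},
    {"dp": [0, 0, 0], "yaw": 0},
    {"dp": [0, 0, 0], "yaw": 0},
    {"dp": [0, 0, 0], "yaw": 0},
    {"dp": [0, 0, 0], "yaw": 0},
  ],
)

```text
time_s: 3.4
tcp_pos: [0.4616, -0.052, 0.1388]
eef_rot: [-180.0, 0.0, 164.5]
contact_force: [-2.7, -3.7, 4.8]
gripper_width: 0.0222
gripper_force: 10.9
```

```bash
python3 - <<'E'
from h import *
s=get_state();print(s['tcp_pos'],s['gripper_width'],s['gripper_force'],s['contact_force'])
E
```

```text
[ 0.4615772  -0.05199558  0.13876563] 0.022189595021598417 10.919383317232132 [-2.73474145 -3.72976577  4.76185818]
```

>>> apply_moves(
  targets=[
    {"dp": [0.0013, 0.0046, 0.0024], "yaw": 0},
    {"dp": [0.0026, 0.0093, 0.0044], "yaw": 0},
    {"dp": [0.004, 0.0142, 0.006], "yaw": 0},
    {"dp": [0.0053, 0.019, 0.0071], "yaw": 0},
    {"dp": [0.0066, 0.0238, 0.0078], "yaw": 0},
    {"dp": [0.0079, 0.0284, 0.008], "yaw": 0},
    {"dp": [0.0079, 0.0284, 0.008], "yaw": 0},
    {"dp": [0.0079, 0.0284, 0.008], "yaw": 0},
    {"dp": [0.0079, 0.0284, 0.008], "yaw": 0},
  ],
)

```text
time_s: 4.15
tcp_pos: [0.4698, -0.0232, 0.1469]
eef_rot: [180.0, 0.0, 164.5]
contact_force: [-1.1, -1.5, 6.4]
gripper_width: 0.0209
gripper_force: 12.0
```

```bash
python3 - <<'E'
from h import *
s=get_state();print(s['tcp_pos'],s['gripper_width'],s['contact_force'],s['moment'])
d=cap('wrist')
I=d['image'];print(I.shape);cv2.imwrite('pics/w2.png',cv2.resize(I[120:330,200:480,::-1],None,fx=2.5,fy=2.5))
E
```

```text
[ 0.46975644 -0.02323207  0.14692469] 0.020948460613036155 [-1.0845441  -1.46952602  6.41606386] [-0.78986458  0.68076382  0.02764135]
(400, 640, 3)
```

View pics/w2.png

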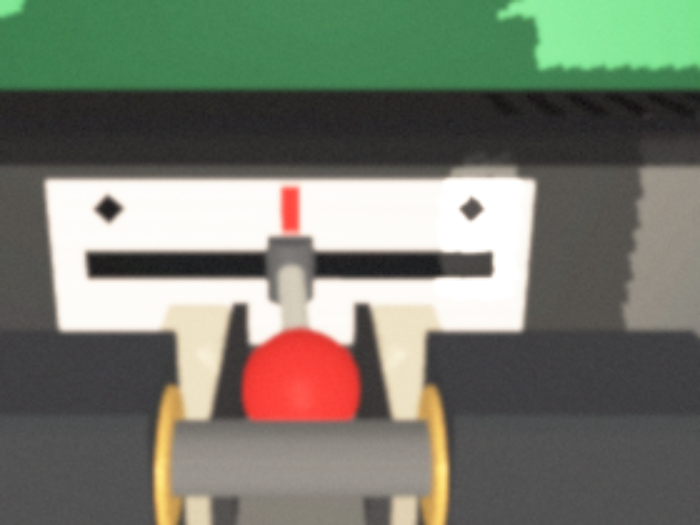

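The picture shows the stop mark at column 290, the slot ends at 88 and 492 (centre 290) and the ball at 301. The lever is slightly past upright, so I'll measure by how much.

```bash
cat > lev.py <<'E'
from h import *
def meas():
    s=get_state();d=cap('wrist');T=tool(s)@d['T_tool_cam'];W=cloud(d,T);I=d['image'].astype(int)
    a=np.deg2rad(-15.5);ey=np.array([-np.sin(a),np.cos(a),0])
    red=(I[...,0]>150)&(I[...,1]<100)&(I[...,2]<100)
    n,l,st,ce=cv2.connectedComponentsWithStats(red.astype(np.uint8))
    for i in range(1,n):
        if st[i,4]>15:
            p=W[l==i];q=p@ey;x0,y0,w,h,_=st[i];
            print(st[i].tolist(),ce[i].round(1),'ey mean/mid',np.nanmean(q).round(4),((np.nanmin(q)+np.nanmax(q))/2).round(4),'z',np.nanmedian(p[:,2]).round(4))
            # ray at component column centre with nominal heights
            for zz in (.081,.142):
                r_=T[:3,:3]@np.array([(ce[i][0]-d['cx'])/d['fx'],(ce[i][1]-d['cy'])/d['fy'],1]);P=T[:3,3]+r_*(zz-T[2,3])/r_[2];print('   ray z',zz,P.round(4),(P@ey).round(4))
    print('tcp',(s['tcp_pos']@ey).round(4),s['tcp_pos'].round(4))
E
python3 -c "
from lev import *
meas()"
```

```text
[314, 196, 5, 15, 73] [315.9 203.1] ey mean/mid 0.1009 0.101 z 0.0826
   ray z 0.081 [ 0.454  -0.0212  0.081 ] 0.1009
   ray z 0.142 [ 0.4346 -0.0151  0.142 ] 0.1016
[297, 252, 47, 37, 1469] [319.9 271.9] ey mean/mid 0.1033 0.104 z 0.1485
   ray z 0.081 [ 0.5012 -0.0316  0.081 ] 0.1035
   ray z 0.142 [ 0.4675 -0.0224  0.142 ] 0.1034
tcp 0.1032 [ 0.4698 -0.0232  0.1469]
```

>>> apply_moves(
  targets=[
    {"dp": [-0.0007, -0.0024, 0], "yaw": 0},
    {"dp": [-0.0007, -0.0024, 0], "yaw": 0},
    {"dp": [-0.0007, -0.0024, 0], "yaw": 0},
    {"dp": [-0.0007, -0.0024, 0], "yaw": 0},
  ],
)

```text
time_s: 4.58
tcp_pos: [0.4693, -0.0252, 0.147]
eef_rot: [179.9, 0.0, 164.5]
contact_force: [-1.9, 0.3, 5.7]
gripper_width: 0.0209
gripper_force: 12.0
```

```bash
python3 -c "
from lev import *
meas()"
```

```text
[317, 196, 5, 16, 76] [319.  203.1] ey mean/mid 0.1008 0.1008 z 0.0824
   ray z 0.081 [ 0.4541 -0.0213  0.081 ] 0.1008
   ray z 0.142 [ 0.4344 -0.0158  0.142 ] 0.1009
[297, 252, 47, 37, 1473] [320.  271.9] ey mean/mid 0.1013 0.102 z 0.1486
   ray z 0.081 [ 0.5008 -0.0335  0.081 ] 0.1015
   ray z 0.142 [ 0.467  -0.0243  0.142 ] 0.1013
tcp 0.1011 [ 0.4693 -0.0252  0.147 ]
```

>>> apply_moves(
  targets=[
    {"dp": [-0.0001, -0.0005, -0.001], "yaw": 0},
    {"dp": [-0.0001, -0.0005, -0.001], "yaw": 0},
    {"dp": [-0.0001, -0.0005, -0.001], "yaw": 0},
    {"dp": [-0.0001, -0.0005, -0.001], "yaw": 0},
  ],
)

```text
time_s: 4.97
tcp_pos: [0.4695, -0.0255, 0.1466]
eef_rot: [179.9, 0.1, 164.5]
contact_force: [-5.2, 2.8, 11.9]
gripper_width: 0.0211
gripper_force: 12.0
```

>>> apply_moves(
  targets=[
    {"dp": [0, 0, 0], "yaw": 0},
    {"dp": [0, 0, 0], "yaw": 0},
    {"dp": [0, 0, 0], "yaw": 0},
    {"dp": [0, 0, 0], "yaw": 0},
    {"dp": [0, 0, 0], "yaw": 0},
    {"dp": [0, 0, 0], "yaw": 0},
    {"dp": [0, 0, 0], "yaw": 0},
  ],
  grip=0,
)

```text
time_s: 5.55
tcp_pos: [0.4687, -0.0262, 0.1454]
eef_rot: [-180.0, -0.0, 164.5]
contact_force: [0.2, -0.0, -0.8]
gripper_width: 0.0438
gripper_force: 0.0
```

```bash
python3 -c "
from lev import *
meas();print(get_state()['gripper_width'])"
```

```text
[319, 197, 5, 16, 77] [321.  204.4] ey mean/mid 0.1008 0.1008 z 0.0824
   ray z 0.081 [ 0.454  -0.0213  0.081 ] 0.1008
   ray z 0.142 [ 0.4341 -0.016   0.142 ] 0.1006
[299, 254, 47, 35, 1367] [322.2 272.7] ey mean/mid 0.1012 0.103 z 0.1483
   ray z 0.081 [ 0.5002 -0.0331  0.081 ] 0.1017
   ray z 0.142 [ 0.4662 -0.0243  0.142 ] 0.1012
tcp 0.1 [ 0.4687 -0.0262  0.1454]
0.04382588244185244
```

>>> apply_moves(
  targets=[
    {"dp": [0, 0, 0.03], "yaw": 0},
    {"dp": [0, 0, 0.065], "yaw": 0},
    {"dp": [0, 0, 0.1], "yaw": 0},
    {"dp": [0, 0, 0.1], "yaw": 0},
    {"dp": [0, 0, 0.1], "yaw": 0},
  ],
  grip=-1,
)

```text
time_s: 6.02
tcp_pos: [0.4698, -0.0259, 0.2477]
eef_rot: [179.8, 0.2, 164.5]
contact_force: [-0.2, -0.5, -1.1]
gripper_width: 0.0714
gripper_force: 0.0
```

```bash
python3 - <<'E'
from lev import *
meas()
ims=[]
for n,(u,v) in (('scene',(292,165)),('side',(350,190))):
    d=cap(n);ims.append(cv2.resize(d['image'][v-30:v+30,u-35:u+35,::-1],(400,343),interpolation=cv2.INTER_CUBIC))
cv2.imwrite('pics/c1.png',np.hstack(ims))
E
```

```text
[318, 161, 3, 11, 32] [319.  166.2] ey mean/mid 0.1005 0.1005 z 0.0828
   ray z 0.081 [ 0.4538 -0.0215  0.081 ] 0.1005
   ray z 0.142 [ 0.4407 -0.018   0.142 ] 0.1005
[306, 189, 29, 30, 629] [320.  203.9] ey mean/mid 0.1012 0.1027 z 0.1499
   ray z 0.081 [ 0.4886 -0.0302  0.081 ] 0.1015
   ray z 0.142 [ 0.4686 -0.0249  0.142 ] 0.1012
tcp 0.1006 [ 0.4698 -0.0259  0.2477]
```

View pics/c1.png

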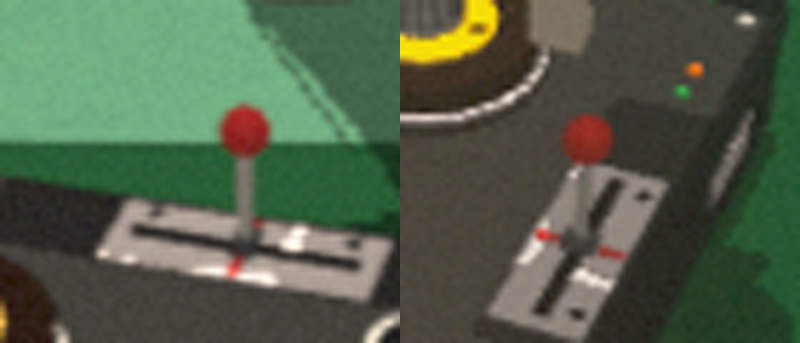

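The lever rod stands plumb over the red mark in both views (rod base about (245,245) left, (580,240) right), and the wrist measurement gives 0.7 mm at the knob, about 0.7°. Next, the cap.

>>> apply_moves(
  targets=[
    {"dp": [0.0, 0.0, 0.0], "yaw": 6},
    {"dp": [0.0899, -0.1315, 0.0], "yaw": 90},
    {"dp": [0.0899, -0.1315, 0.0], "yaw": 90},
    {"dp": [0.0899, -0.1315, 0.0], "yaw": 90},
    {"dp": [0.0899, -0.1315, 0.0], "yaw": 90},
    {"dp": [0.0899, -0.1315, 0.0], "yaw": 90},
    {"dp": [0.0899, -0.1315, 0.0], "yaw": 90},
    {"dp": [0.0899, -0.1315, 0.0], "yaw": 90},
    {"dp": [0.0899, -0.1315, 0.0], "yaw": 90},
    {"dp": [0.0899, -0.1315, 0.0], "yaw": 90},
    {"dp": [0.0899, -0.1315, 0.0], "yaw": 90},
    {"dp": [0.0899, -0.1315, 0.0], "yaw": 90},
    {"dp": [0.0899, -0.1315, 0.0], "yaw": 90},
    {"dp": [0.0899, -0.1315, 0.0], "yaw": 90},
    {"dp": [0.0899, -0.1315, 0.0], "yaw": 90},
    {"dp": [0.0899, -0.1315, 0.0], "yaw": 90},
  ],
)

```text
time_s: 7.5
tcp_pos: [0.5583, -0.1577, 0.2448]
eef_rot: [179.9, -0.0, -105.7]
contact_force: [-0.1, 0.5, -0.2]
gripper_width: 0.0874
gripper_force: 0.0
```

```bash
python3 - <<'E'
from h import *
s=get_state();print(s['tcp_pos'],s['eef_rot'],s['joints'].round(1))
d=cap('wrist','w3.png');W=cloud(d,tool(s)@d['T_tool_cam'])
h=(W[...,2]>.134)&(W[...,2]<.146)
n,l,st,ce=cv2.connectedComponentsWithStats(h.astype(np.uint8))
for i in range(1,n):
    if st[i,4]>40:
        p=W[l==i];print(st[i],ce[i].round(),((p.max(0)+p.min(0))/2).round(4),np.ptp(p,axis=0).round(3),np.median(p[:,2]))
E
```

```text
[ 0.55834927 -0.1577305   0.24477168] [ 1.79921457e+02 -2.20399132e-02 -1.05700046e+02] [  3.5  11.9 -11.9  -0.  -66.3 -19.2]
[ 290  174   57   56 2413] [318. 202.] [ 0.5581 -0.1597  0.1382] [0.043 0.042 0.008] 0.1401704962476913
```

View pics/w3.png

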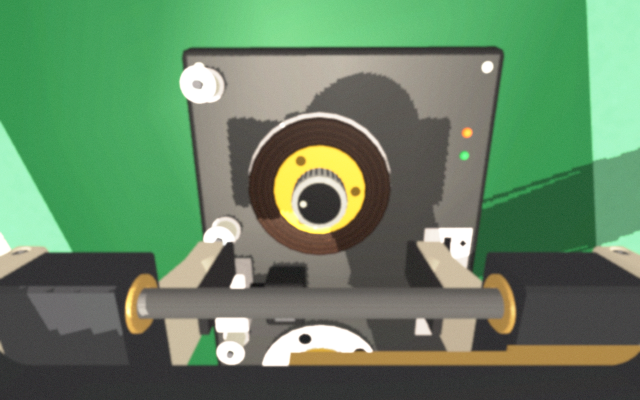

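The picture shows the full roll's cap centred between the jaws at (319,202), with its white dot at (304,203) and clear space for both fingers. Descending to grip it.

>>> apply_moves(
  targets=[
    {"dp": [0, -0.0005, -0.035], "yaw": 0},
    {"dp": [0, -0.0005, -0.07], "yaw": 0},
    {"dp": [0, -0.0005, -0.09], "yaw": 0},
    {"dp": [0, -0.0005, -0.103], "yaw": 0},
    {"dp": [0, -0.0005, -0.11], "yaw": 0},
    {"dp": [0, -0.0005, -0.111], "yaw": 0},
    {"dp": [0, -0.0005, -0.111], "yaw": 0},
    {"dp": [0, -0.0005, -0.111], "yaw": 0},
  ],
)

```text
time_s: 8.22
tcp_pos: [0.5593, -0.1583, 0.1356]
eef_rot: [-179.9, 0.0, -105.5]
contact_force: [0.8, 0.4, 0.0]
gripper_width: 0.0879
gripper_force: 0.0
```

>>> apply_moves(
  targets=[
    {"dp": [0, 0, 0], "yaw": 0},
    {"dp": [0, 0, 0], "yaw": 0},
    {"dp": [0, 0, 0], "yaw": 0},
    {"dp": [0, 0, 0], "yaw": 0},
    {"dp": [0, 0, 0], "yaw": 0},
    {"dp": [0, 0, 0], "yaw": 0},
    {"dp": [0, 0, 0], "yaw": 0},
    {"dp": [0, 0, 0], "yaw": 0},
    {"dp": [0, 0, 0], "yaw": 0},
    {"dp": [0, 0, 0], "yaw": 0},
    {"dp": [0, 0, 0], "yaw": 0},
    {"dp": [0, 0, 0], "yaw": 0},
  ],
  grip=1,
  squeeze=30,
)

```text
time_s: 9.22
tcp_pos: [0.5587, -0.1582, 0.1346]
eef_rot: [-180.0, -0.0, -105.5]
contact_force: [1.4, -0.5, 0.6]
gripper_width: 0.0408
gripper_force: 30.0
```

```bash
python3 - <<'E'
from h import *
s=get_state();print(s['tcp_pos'],s['eef_rot'],s['gripper_width'],s['gripper_force'],s['contact_force'],s['moment'])
E
```

```text
[ 0.55871097 -0.15823914  0.13457882] [-1.79992757e+02 -2.79912902e-04 -1.05472873e+02] 0.040815002011063375 30.000087677763076 [ 1.39261254 -0.46325859  0.56405919] [ 0.00167407 -0.00139837  0.01444663]
```

>>> apply_moves(
  targets=[
    {"dp": [0, 0, 0], "yaw": 1.5},
    {"dp": [0, 0, 0], "yaw": 3},
    {"dp": [0, 0, 0], "yaw": 4.5},
    {"dp": [0, 0, 0], "yaw": 6},
    {"dp": [0, 0, 0], "yaw": 7},
    {"dp": [0, 0, 0], "yaw": 7},
    {"dp": [0, 0, 0], "yaw": 7},
  ],
)

```text
time_s: 9.8
tcp_pos: [0.5585, -0.1583, 0.1346]
eef_rot: [180.0, -0.0, -98.5]
contact_force: [0.3, -0.5, 1.1]
gripper_width: 0.0407
gripper_force: 30.0
```

```bash
python3 - <<'E'
from h import *
s=get_state();print(s['tcp_pos'],s['eef_rot'],s['gripper_width'],s['gripper_force'],s['contact_force'],s['moment'])
E
```

```text
[ 0.5585183  -0.15829536  0.13457443] [ 1.79990148e+02 -2.95156161e-03 -9.85203607e+01] 0.040729218374145726 30.00004017174433 [ 0.28001397 -0.5229927   1.08320905] [-0.08859674  0.24846668 -0.23861877]
```

>>> apply_moves(
  targets=[
    {"dp": [0, 0, 0], "yaw": 1.5},
    {"dp": [0, 0, 0], "yaw": 3},
    {"dp": [0, 0, 0], "yaw": 4.5},
    {"dp": [0, 0, 0], "yaw": 5},
    {"dp": [0, 0, 0], "yaw": 5},
  ],
)

```text
time_s: 10.22
tcp_pos: [0.5584, -0.1583, 0.1346]
eef_rot: [180.0, 0.0, -93.6]
contact_force: [-1.0, -0.6, 2.1]
gripper_width: 0.0414
gripper_force: 30.0
```

```bash
python3 - <<'E'
from h import *
s=get_state();print(s['tcp_pos'],s['eef_rot'],s['gripper_width'],s['gripper_force'],s['contact_force'],s['moment'])
cap('side','x1.png')
d=cap('wrist');I=d['image'];cv2.imwrite('pics/w4.png',cv2.resize(I[120:400,180:460,::-1],None,fx=2,fy=2))
E
```

```text
[ 0.55841699 -0.15828709  0.1345534 ] [ 1.79983138e+02  7.96262128e-03 -9.35529927e+01] 0.04135971989495673 29.999792762682773 [-1.01719552 -0.5856467   2.10908329] [-0.04075718  0.51448917 -0.79120072]
```

View pics/w4.png

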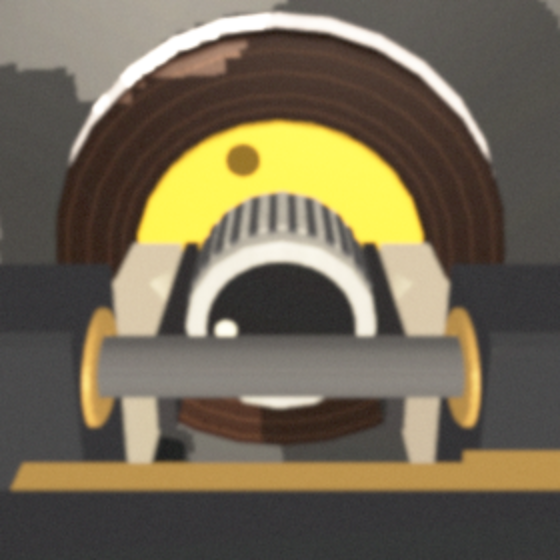

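The picture shows the cap still gripped with its white dot at (225,328). The moment rose from 0.24 to 0.79 N m over 5°, so counter-clockwise is the blocked way. Now trying clockwise.

>>> apply_moves(
  targets=[
    {"dp": [0, 0, 0], "yaw": -3},
    {"dp": [0, 0, 0], "yaw": -6},
    {"dp": [0, 0, 0], "yaw": -9},
    {"dp": [0, 0, 0], "yaw": -12},
    {"dp": [0, 0, 0], "yaw": -15},
    {"dp": [0, 0, 0], "yaw": -18},
    {"dp": [0, 0, 0], "yaw": -21},
    {"dp": [0, 0, 0], "yaw": -24},
    {"dp": [0, 0, 0], "yaw": -27},
    {"dp": [0, 0, 0.0002], "yaw": -30},
    {"dp": [0, 0, 0.0002], "yaw": -32},
    {"dp": [0, 0, 0.0002], "yaw": -32},
  ],
)

```text
time_s: 11.32
tcp_pos: [0.5587, -0.1581, 0.1346]
eef_rot: [-180.0, -0.0, -125.5]
contact_force: [-0.0, 0.1, -0.0]
gripper_width: 0.0408
gripper_force: 30.0
```

```bash
python3 - <<'E'
from h import *
s=get_state();print(s['tcp_pos'],s['eef_rot'],s['gripper_width'],s['gripper_force'],s['contact_force'],s['moment'])
E
```

```text
[ 0.55873878 -0.15810009  0.13462622] [-1.79995933e+02 -5.50157159e-03 -1.25537907e+02] 0.04081683691302941 30.00054037071095 [-0.00301436  0.11985152 -0.00842017] [ 0.02237716  0.0522222  -0.03190325]
```

It turns freely (0.03 N m), so this is the left-hand thread. Continuing clockwise.

>>> apply_moves(
  targets=[
    {"dp": [0, 0, 0], "yaw": -5},
    {"dp": [0, 0, 0], "yaw": -10},
    {"dp": [0, 0, 0.0001], "yaw": -15},
    {"dp": [0, 0, 0.0001], "yaw": -20},
    {"dp": [0, 0, 0.0002], "yaw": -25},
    {"dp": [0, 0, 0.0002], "yaw": -30},
    {"dp": [0, 0, 0.0003], "yaw": -35},
    {"dp": [0, 0, 0.0003], "yaw": -40},
    {"dp": [0, 0, 0.0004], "yaw": -45},
    {"dp": [0, 0, 0.0004], "yaw": -50},
    {"dp": [0, 0, 0.0005], "yaw": -55},
    {"dp": [0, 0, 0.0005], "yaw": -60},
    {"dp": [0, 0, 0.0006], "yaw": -65},
    {"dp": [0, 0, 0.0006], "yaw": -70},
    {"dp": [0, 0, 0.0007], "yaw": -75},
    {"dp": [0, 0, 0.0007], "yaw": -80},
    {"dp": [0, 0, 0.0008], "yaw": -85},
    {"dp": [0, 0, 0.0008], "yaw": -88},
    {"dp": [0, 0, 0.0008], "yaw": -88},
  ],
)

```text
time_s: 12.9
tcp_pos: [0.5595, -0.1589, 0.1354]
eef_rot: [-180.0, 0.1, 146.4]
contact_force: [3.3, -6.0, -4.7]
gripper_width: 0.0407
gripper_force: 30.0
```

```bash
python3 - <<'E'
from h import *
s=get_state();print(s['tcp_pos'],s['eef_rot'],s['joints'].round(1),s['gripper_force'],s['contact_force'],s['moment'])
E
```

```text
[ 0.55948254 -0.15891411  0.13541513] [-1.79983240e+02  9.64025966e-02  1.46439856e+02] [ 3.400e+00  1.740e+01 -2.000e+01  1.000e-01 -5.250e+01 -1.271e+02] 30.000283010267594 [ 3.3493065  -5.96582624 -4.66762981] [-2.03230313 -1.22348788  0.06861325]
```

>>> apply_moves(
  targets=[
    {"dp": [0, 0, 0.001], "yaw": -4},
    {"dp": [0, 0, 0.002], "yaw": -4},
    {"dp": [0, 0, 0.003], "yaw": -4},
    {"dp": [0, 0, 0.003], "yaw": -4},
    {"dp": [0, 0, 0.003], "yaw": -4},
  ],
)

```text
time_s: 13.32
tcp_pos: [0.5587, -0.1585, 0.136]
eef_rot: [-180.0, -0.0, 142.6]
contact_force: [8.4, -7.4, -20.0]
gripper_width: 0.0409
gripper_force: 30.0
```

```bash
python3 - <<'E'
from h import *
s=get_state();print(s['tcp_pos'],s['eef_rot'],s['gripper_force'],s['contact_force'],s['moment'])
E
```

```text
[ 0.55874964 -0.158492    0.13604776] [-1.79960032e+02 -4.55419664e-02  1.42600392e+02] 29.99838043801617 [  8.44443693  -7.43077007 -20.0122216 ] [-2.35725771 -3.03651305  0.2316049 ]
```

>>> apply_moves(
  targets=[
    {"dp": [0, 0, -0.0025], "yaw": 0},
    {"dp": [0, 0, -0.0025], "yaw": 0},
    {"dp": [0, 0, -0.0025], "yaw": 0},
    {"dp": [0, 0, -0.0025], "yaw": 0},
  ],
)

```text
time_s: 13.65
tcp_pos: [0.5593, -0.1589, 0.1354]
eef_rot: [-180.0, 0.1, 142.6]
contact_force: [3.6, -7.8, -8.6]
gripper_width: 0.0407
gripper_force: 30.0
```

```bash
python3 - <<'E'
from h import *
s=get_state();print(s['tcp_pos'],s['eef_rot'],s['gripper_force'],s['contact_force'],s['moment'])
d=cap('wrist');I=d['image'];cv2.imwrite('pics/w5.png',cv2.resize(I[120:400,180:460,::-1],None,fx=2,fy=2))
E
```

```text
[ 0.55934667 -0.15892161  0.13544927] [-1.79975278e+02  7.18734057e-02  1.42633404e+02] 29.998734480126572 [ 3.55555259 -7.77832202 -8.64356751] [-2.46969479 -1.76349038  0.13724712]
```

View pics/w5.png

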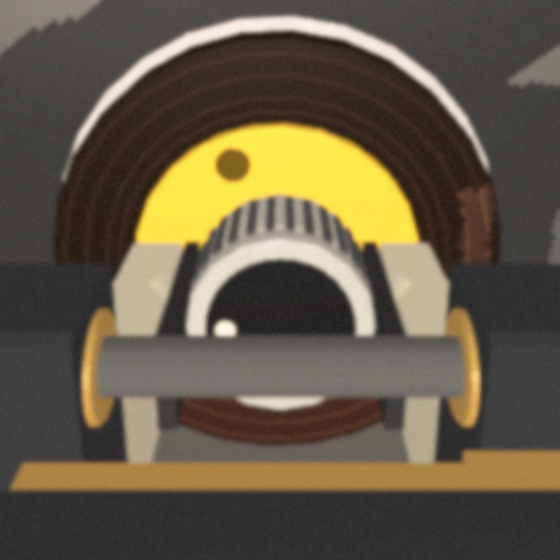

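The dot is still at (225,328), so the cap hasn't slipped in the jaws and has turned well past 1.75 rad. Side force of about 8 N from an off-centre grip is probably binding it, so I'll regrip to relax it.

>>> apply_moves(
  targets=[
    {"dp": [0, 0, -0.0005], "yaw": 0},
    {"dp": [0, 0, -0.0005], "yaw": 0},
    {"dp": [0, 0, -0.0005], "yaw": 0},
    {"dp": [0, 0, -0.0005], "yaw": 0},
    {"dp": [0, 0, -0.0005], "yaw": 0},
  ],
  grip=0.2,
)

```text
time_s: 14.12
tcp_pos: [0.5594, -0.1589, 0.1354]
eef_rot: [-180.0, 0.1, 142.6]
contact_force: [3.7, -5.9, -4.7]
gripper_width: 0.0411
gripper_force: 30.0
```

```bash
python3 - <<'E'
from h import *
s=get_state();print(s['tcp_pos'],s['eef_rot'],s['gripper_width'],s['gripper_force'],s['contact_force'],s['moment'])
for n in('side','scene','wrist'):
    s=get_state();d=cap(n);W=cloud(d,tool(s)@d['T_tool_cam'] if n=='wrist' else None);I=d['image'].astype(int)
    dd=np.hypot(W[...,0]-.5587,W[...,1]+.1582)
    h=(dd<.014)&(W[...,2]>.12)&(W[...,2]<.16)
    print(n,h.sum(),np.median(W[h],0))
E
```

```text
[ 0.5594062  -0.15892083  0.13541127] [-1.79981512e+02  9.03383574e-02  1.42642952e+02] 0.04106907989401999 29.999297595782252 [ 3.73336374 -5.86673474 -4.70692533] [-2.11571094 -1.3306231   0.17568873]
side 37 [ 0.55553953 -0.15730842  0.1418043 ]
scene 46 [ 0.5617769  -0.16184712  0.14195637]
wrist 1517 [ 0.55342261 -0.15407058  0.14084402]
```

>>> apply_moves(
  targets=[
    {"dp": [0, 0, 0], "yaw": 0},
    {"dp": [0, 0, 0], "yaw": 0},
    {"dp": [0, 0, 0], "yaw": 0},
    {"dp": [0, 0, 0], "yaw": 0},
    {"dp": [0, 0, 0], "yaw": 0},
  ],
  grip=-0.3,
)

```text
time_s: 14.68
tcp_pos: [0.5587, -0.158, 0.1356]
eef_rot: [180.0, 0.0, 142.6]
contact_force: [-0.7, 0.1, 0.3]
gripper_width: 0.0564
gripper_force: 0.0
```

```bash
python3 - <<'E'
from h import *
s=get_state();print(s['tcp_pos'],s['eef_rot'],s['gripper_width'],s['gripper_force'],s['contact_force'],s['moment'])
s=get_state();d=cap('wrist');W=cloud(d,tool(s)@d['T_tool_cam'])
h=(W[...,2]>.134)&(W[...,2]<.148)&(np.hypot(W[...,0]-.5587,W[...,1]+.1582)<.03)
p=W[h];print(((p.max(0)+p.min(0))/2).round(4),np.ptp(p,axis=0).round(3),np.median(p[:,2]))
cv2.imwrite('pics/w6.png',cv2.resize(d['image'][120:400,180:460,::-1],None,fx=2,fy=2))
E
```

```text
[ 0.55865098 -0.15804838  0.13564066] [1.79991317e+02 2.13058723e-03 1.42553957e+02] 0.05643759449328935 0.0 [-0.66155974  0.13786234  0.25481105] [-0.08463703 -0.02086932 -0.0099728 ]
[ 0.5569 -0.1562  0.141 ] [0.045 0.053 0.014] 0.13988624381992362
```

>>> apply_moves(
  targets=[
    {"dp": [0.0003, -0.0005, -0.0005], "yaw": 0},
    {"dp": [0.0003, -0.0005, -0.0005], "yaw": 0},
    {"dp": [0.0003, -0.0005, -0.0005], "yaw": 0},
    {"dp": [0.0003, -0.0005, -0.0005], "yaw": 0},
    {"dp": [0.0003, -0.0005, -0.0005], "yaw": 0},
    {"dp": [0.0003, -0.0005, -0.0005], "yaw": 0},
  ],
  grip=1,
  squeeze=35,
)

```text
time_s: 15.23
tcp_pos: [0.5591, -0.1586, 0.135]
eef_rot: [180.0, 0.0, 142.5]
contact_force: [0.7, 1.0, -0.5]
gripper_width: 0.0407
gripper_force: 35.0
```

>>> apply_moves(
  targets=[
    {"dp": [0, 0, 0.001], "yaw": 0},
    {"dp": [0, 0, 0.002], "yaw": 0},
    {"dp": [0, 0, 0.003], "yaw": 0},
    {"dp": [0, 0, 0.003], "yaw": 0},
  ],
)

```text
time_s: 15.57
tcp_pos: [0.5584, -0.1587, 0.1367]
eef_rot: [-180.0, -0.1, 142.5]
contact_force: [4.0, -1.7, -14.3]
gripper_width: 0.0408
gripper_force: 35.0
```

```bash
python3 - <<'E'
from h import *
s=get_state();print(s['tcp_pos'],s['eef_rot'],s['gripper_width'],s['gripper_force'],s['contact_force'],s['moment'])
E
```

```text
[ 0.55842144 -0.15865494  0.13668595] [-1.79965572e+02 -8.74614976e-02  1.42501355e+02] 0.04077405864140348 34.99536002520472 [  3.98655716  -1.72016893 -14.32431194] [-0.52573782 -1.75969148  0.18645342]
```

View pics/w6.png

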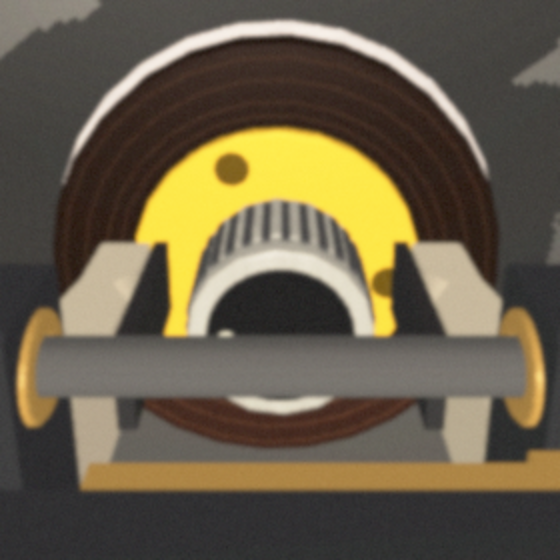

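The picture shows the cap between the opened pads at (281,300). It still resists a straight lift (14 N), so I'll turn it further clockwise with a slight pull.

>>> apply_moves(
  targets=[
    {"dp": [0, 0, -0.001], "yaw": -3},
    {"dp": [0, 0, -0.001], "yaw": -6},
    {"dp": [0, 0, -0.001], "yaw": -9},
    {"dp": [0, 0, -0.001], "yaw": -12},
    {"dp": [0, 0, -0.001], "yaw": -15},
    {"dp": [0, 0, -0.001], "yaw": -18},
    {"dp": [0, 0, -0.001], "yaw": -21},
    {"dp": [0, 0, -0.001], "yaw": -24},
    {"dp": [0, 0, -0.001], "yaw": -27},
    {"dp": [0, 0, -0.001], "yaw": -27},
  ],
)

```text
time_s: 16.4
tcp_pos: [0.5587, -0.1583, 0.1367]
eef_rot: [-180.0, -0.0, 115.5]
contact_force: [1.5, 2.4, -7.0]
gripper_width: 0.0415
gripper_force: 35.0
```

```bash
python3 - <<'E'
from h import *
s=get_state();print(s['tcp_pos'],s['eef_rot'],s['joints'].round(1),s['gripper_width'],s['gripper_force'],s['contact_force'],s['moment'])
E
```

```text
[ 0.55865331 -0.15827589  0.13671075] [-1.79953551e+02 -3.06604492e-02  1.15497589e+02] [   3.5   17.3  -19.9   -0.   -52.9 -158. ] 0.04154573722250061 34.99484159052372 [ 1.54233279  2.43940266 -7.04837983] [ 1.10038349 -0.55367962  1.11463606]
```

```bash
python3 - <<'E'
from h import *
d=cap('wrist');s=get_state();K=d['T_tool_cam']
def dot(img,pos,rot,zt,lab):
    M=tool(dict(eef_rot=np.array(rot),tcp_pos=np.array(pos)))@K
    v,u=np.mgrid[:400,:640]
    R=np.dstack([(u-d['cx'])/d['fx'],(v-d['cy'])/d['fy'],np.ones_like(u,float)])@M[:3,:3].T
    P=M[:3,3]+R*((zt-M[2,3])/R[...,2])[...,None]
    ax=np.array([.5586,-.1582,zt])
    for c in (ax,):
        q=P-c;rr=np.hypot(q[...,0],q[...,1])
        g=img.min(2)
        m=((rr<.0155)&(g>150)).astype(np.uint8)
        n,l,st,ce=cv2.connectedComponentsWithStats(m)
        for i in range(1,n):
            if st[i,4]>3:
                p=q[l==i].mean(0);print(lab,st[i].tolist(),'r',np.hypot(*p[:2]).round(4),'ang',np.degrees(np.arctan2(p[1],p[0])).round(1))
dot(cv2.imread('pics/w3.png'),[.55835,-.15773,.24477],[179.92,-.02,-105.7],.140,'start')
s5=[.5593467,-.1589217,.1354493]
# w5 crop back to full frame
def full(f):
    I=np.zeros((400,640,3),np.uint8);I[120:400,180:460]=cv2.resize(cv2.imread(f),(280,280),interpolation=cv2.INTER_AREA);return I
dot(full('pics/w4.png'),[.55842,-.15829,.13455],[179.98,0,-93.55],.140,'ccw')
dot(full('pics/w5.png'),s5,[-179.98,.07,142.63],.141,'cw')
dot(d['image'],s['tcp_pos'],s['eef_rot'],.1425,'now')
cv2.imwrite('pics/w7.png',d['image'][:,:,::-1])
E
```

```text
start [300, 201, 7, 6, 34] r 0.0129 ang -24.5
start [309, 212, 31, 14, 50] r 0.0133 ang 92.3
ccw [288, 280, 10, 9, 78] r 0.0125 ang -14.2
ccw [313, 318, 16, 1, 16] r 0.0151 ang 86.2
cw [288, 281, 10, 7, 64] r 0.0127 ang -133.0
```

```bash
python3 - <<'E'
import cv2,numpy as np
I=cv2.imread('pics/w7.png').min(2)
print(I[262:292:2,280:360:3])
E
```

```text
[[ 92 121 124 126 120  69  26   9  18   9  15  16  17  15  11  23  16  12
   17  19  15  32 105 128 127 126 109]
 [107 129 128 126  86  29  25   9  15  12  13   9  16   7  16  22  16  16
   20  11  22  14  54 111 128 127 122]
 [122 129 128 115  40  13  19  15  22  17  16  19  16  18  14  24  13  21
   18  17  13  11  22  76 125 127 122]
 [127 128 122  79  23  11  20  20  15  12  19  17  17  16  13  11  16  16
   24  17  16  20  15  32 108 127 126]
 [129 126 112  40  13  19  19  19  15  17  22  15  19  17  17  21  15  13
   15  18  14   9  14  20  79 127 128]
 [130 128  90  15  13  11   5   8  16  24  23  17   4  19  22  11  13   4
   13  14  22  15  16  24  39 121 126]
 [128 126  61  25  17  10   7  16   8  22  21  12  18  14  16  17  21  18
   17   8  13  21  13  17  23 103 125]
 [129 119  42  19  21  17  23  18  15  20   9  19  16  16  21  21  12  18
   12  18  22  10  14  17  13  83 126]
 [131 105  20  16   7  22  21  20  14  15  23  24  20  14  13  10  19  24
   14  20  22  18  13  11  21  57 126]
 [131  97   8  17  12  23  18  17  20  20  18  16  18  18  15   9  28  13
   13  15  19  21  18  14  14  39 120]
 [128  88  17  19  18  13   2  23  18  16  15  13  19  19  17   5  16  23
    5  18  15  19  14  18  19  21 117]
 [126  72  19  15  15  14  13  18  22  17  14  10  14  20  17  11  16  14
    6  15  18  23  19  20  16  16 108]
 [120  67  20  23  22  13  23  22  21  30  22  14  16  22  24  15  23  22
   18  15  21  25  22  21  23  25 105]
 [ 75  54  42  37  41  38  40  44  42  41  41  42  42  40  37  39  40  41
   41  40  35  42  41  42  37  44  66]
 [ 49  51  47  50  46  47  47  49  48  46  43  45  47  42  49  47  45  41
   48  45  49  46  51  50  49  49  52]]
```

>>> apply_moves(
  targets=[
    {"dp": [0, 0, 0.0], "yaw": 4},
    {"dp": [0, 0, 0.0], "yaw": 8},
    {"dp": [0, 0, 0.0], "yaw": 12},
    {"dp": [0, 0, 0.0], "yaw": 16},
    {"dp": [0, 0, 0], "yaw": 20},
    {"dp": [0, 0, 0], "yaw": 22},
    {"dp": [0, 0, 0.001], "yaw": 24},
    {"dp": [0, 0, 0.001], "yaw": 26},
    {"dp": [0, 0, 0.001], "yaw": 28},
    {"dp": [0, 0, 0.001], "yaw": 30},
    {"dp": [0, 0, 0.001], "yaw": 30},
    {"dp": [0, 0, 0.001], "yaw": 30},
  ],
)

```text
time_s: 17.45
tcp_pos: [0.5587, -0.159, 0.1383]
eef_rot: [-180.0, -0.0, 145.5]
contact_force: [-0.1, 0.4, -2.0]
gripper_width: 0.0417
gripper_force: 35.0
```

```bash
python3 - <<'E'
from h import *
s=get_state();print(s['tcp_pos'],s['eef_rot'],s['gripper_width'],s['contact_force'],s['moment'])
E
```

```text
[ 0.55874668 -0.15900766  0.13833615] [-1.79989294e+02 -2.50847183e-04  1.45492308e+02] 0.04173361385349155 [-0.12625205  0.37032748 -2.01666951] [-0.09660241 -0.00900199  0.03604295]
```

The force is now −2.0 N, just the cap's weight, so it's free. Lifting straight up.

>>> apply_moves(
  targets=[
    {"dp": [0, 0, 0.002], "yaw": 0},
    {"dp": [0, 0, 0.004], "yaw": 0},
    {"dp": [0, 0, 0.007], "yaw": 0},
    {"dp": [0, 0, 0.011], "yaw": 0},
    {"dp": [0, 0, 0.016], "yaw": 0},
    {"dp": [0, 0, 0.022], "yaw": 0},
    {"dp": [0, 0, 0.028], "yaw": 0},
    {"dp": [0, 0, 0.035], "yaw": 0},
    {"dp": [0, 0, 0.042], "yaw": 0},
    {"dp": [0, 0, 0.05], "yaw": 0},
    {"dp": [0, 0, 0.056], "yaw": 0},
    {"dp": [0, 0, 0.06], "yaw": 0},
    {"dp": [0, 0, 0.06], "yaw": 0},
    {"dp": [0, 0, 0.06], "yaw": 0},
  ],
)

```text
time_s: 18.62
tcp_pos: [0.5589, -0.1587, 0.1982]
eef_rot: [180.0, 0.0, 145.5]
contact_force: [-1.0, -0.1, -2.6]
gripper_width: 0.0416
gripper_force: 35.0
```

```bash
python3 - <<'E'
from h import *
s=get_state();print(s['tcp_pos'],s['eef_rot'],s['gripper_width'],s['gripper_force'],s['contact_force'],s['moment'])
a=cap('scene')['image'][110:260,170:410,::-1];b=cap('side')['image'][90:240,220:460,::-1]
cv2.imwrite('pics/f.png',np.vstack([cv2.resize(x,(480,300)) for x in(a,b)]))
E
```

```text
[ 0.5589412  -0.15867995  0.19818282] [1.79981499e+02 1.15235949e-02 1.45518405e+02] 0.04161678161374035 34.9974510865286 [-1.04681482 -0.12825595 -2.55594523] [-0.16144464 -0.0027732  -0.02543441]
```

View pics/f.png

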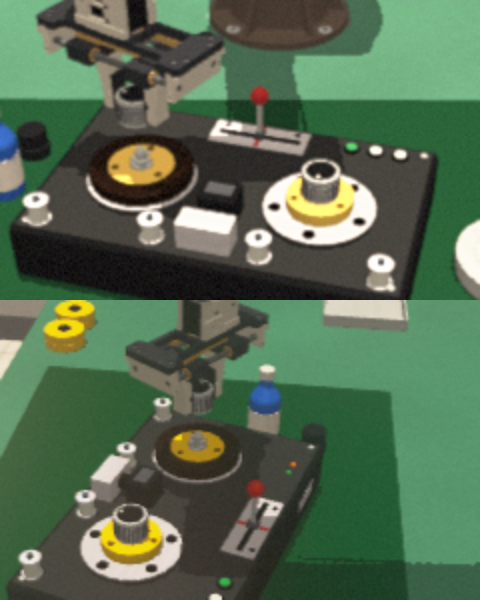

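The cap is held in the jaws at (133,105) above the bare post at (142,155). The roll is in place, the lever is upright at (260,118) and everything else is undisturbed. Cap bottom is about 0.17 m, some 4 cm above the spindle tip.

```bash
python3 -c "
from plant import r
print(r.close_job())"
```

```text
the job is handed in; nothing more can be done
None
```

The job is handed in at about 19 s: the run lever is upright (within about 0.7° of the stop mark), and the full roll's cap, which turned out to be left-hand threaded, is off and held about 4 cm above its spindle, with the roll and everything else left in place.

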